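Seat a connector barrel in a soldering jig

TASK

Take the round metal connector barrel out of its cradle, lay it in the V-groove of the soldering jig and slide it nose first under the spring plunger until it lies on both flanks and is fully home against the back stop. Feel for the stop: the plunger's drag comes on top, and the stop itself should get a short, steady push of about 10 N, never more than 15 N, and no flank more than 25 N. Then let go, leaving the rest of the bench undisturbed.

Things in the scene. Friction and masses are not known exactly. Their poses are not given: they have to be found in the camera images.
- barrel: Bare metal connector barrel, about 150 g. Origin: on its axis, mid-length of the ribbed steel grip collar (diameter 26, x = -15 to 15 mm). x axis: along it towards the nose. Smooth aluminium body, diameter 20, x = 15 to 112, then a cone down to diameter 10 at the flat nose, x = 120. Centre of mass near x = 38. At the start it lies level in the cradle, axis 45 mm up, collar free to grip from above.
- barrel_tip (a point): Centre of the barrel's flat nose, on its axis, 120 mm from its origin. Axes as the barrel's.
- cradle: Low black plastic cradle, fixed: base plate 100 x 56 x 8 mm (x = -44 to 56) and two notched uprights, 6 thick, 40 wide, about 42 high, at x = -34 and 37. Origin on the table. The barrel lies in it along x, nose to +x, its collar centre at about x = -62 (varies by 6), beyond the end of the plate.
- jig: Soldering jig, fixed: aluminium V-block (x = -45 to 45 mm, 56 wide, 56 high) on a dark foot plate 130 x 84 x 12 (x = -60 to 70). Origin on the table under the V-block's middle. The groove runs along x, open above and at the front (-x); a seated barrel's axis is at y = 0, 55 above the table. A steel bridge over the groove (x = 16 to 34, opening 34 wide, top 101 high) carries the spring plunger.
- groove_start (a point): Point on the axis of a seated barrel at the open front end of the groove (jig x = -45 mm, 55 above the table). Axes as the jig's. With its nose 50 mm beyond this point the barrel can be laid in from above, clear of bridge and plunger; it is then slid to +x (tail-heavy: keep hold till home). When home, its collar spans 15 to 45 mm in front of this point.
- back_stop: Rigid steel plate that closes the far end of the groove, 8 thick, 50 wide, top 78 mm above the table. Origin: on its face, on the axis of a seated barrel (jig x = 45, 55 above the table, 90 mm from the groove's start). Axes as the jig's; +x points into the plate. The barrel's nose comes to rest here.
- flank_left: The +y flank of the groove, sloping 45 degrees, 90 long, 22 mm along the slope. Origin: on the bottom line of the V, under the V-block's middle, 41 mm above the table. Axes as the jig's.
- flank_right: The -y flank of the groove, the mirror image of the other; same origin and axes.
- shoe (a joint): Lift of the spring plunger in m: 0 when free, its ball end (radius 6 mm, at jig x = 25) then 7 mm above a seated barrel's axis; about 0.003 with a seated barrel under it; at most 0.006. The nose cone lifts it as the barrel is pushed in. It presses with about 1.4 N + 0.9 N/mm, so sliding the barrel drags with roughly 3 to 9 N (hidden friction), more if also pressed down.
- bushing: Bystander, to be left where it is: stepped aluminium bushing, diameter 28, 50 high, standing upright. Origin under its middle, on the table.
- spool: Bystander, to be left where it is: metal solder spool, diameter 56, 46 high, standing. Origin under its middle, on the table.
- screwdriver: Bystander, to be left where it is: screwdriver with a red handle, lying. Origin under its middle, on the table.
- spray_can: Bystander, to be left where it is: spray can, diameter 56, 150 high. Origin under its middle, on the table.
- multimeter: Bystander, to be left where it is: yellow multimeter 150 x 80 x 35, lying flat. Origin under its middle, on the table.
- parts_tray: Bystander, to be left where it is: open cardboard tray 120 x 100 x 40. Origin under its middle, on the table.
- plug: Bystander, to be left where it is: orange plastic plug 47 x 28 x 16. Origin under its middle, on the table.
Things that resemble listed ones, but are neither listed nor needed, are in the scene too. What is shaped like the barrel but blue or pink is not meant.

How it is judged:
By the outcome, as a careful person would: the job done as asked, in the order asked, and still so for the second after the job is handed in, with the robot touching nothing.
It also fails if it takes over 64 s, if anything falls off the work surface, if the arm or the gripper's body presses on something with over 40 N, if the wrist force passes 120 N, or if a joint passes its speed limit or range.

ROBOT

A 6-joint arm with a two-finger parallel gripper is mounted at the origin on the work surface. World frame = base frame: x ahead of the robot, y to its left, z up, the work surface at z = 0. Lengths are in m, angles in degrees, forces in N, time in s.
With the tool pointing down it reaches from about 0.35 to 0.875 m from the base axis. Payload 4.2 kg.
Tool frame: the origin (TCP) lies midway between the tips of the shut fingers; the grasp point (between the pads) lies 19 mm behind it; z points along the fingers, y is the line along which they close (so a half turn about z gives the same grasp; the last joint's range is limited). The gripper opens to 87 mm and grips with 3 to 60 N. Pads are 19 mm wide; open, the fingers measure 117 mm over their backs; the gripper's body (75 mm by 190 mm) begins 51 mm behind the grasp point.
Start: joints at [-56.918, 22.042, 0.453, 0, -68.411, -14.817], TCP at [0.196, -0.593, 0.223] pointing down, gripper open.
Joint ranges: [-179.83, 179.83], [-69.29, 118.12], [-61.27, 80.66], [-181.25, 117.63], [-171.15, -9.14], [-177.46, 177.46]. Speed limits (degrees/s): [159.86, 159.86, 180, 180, 180, 180].

INTERFACE

Orientations are given as [roll, pitch, yaw] about the fixed x, y, z axes, in that order (R = Rz(yaw) Ry(pitch) Rx(roll)).
In Python, from workcell import env gives the robot as it stands. The module is installed in compiled form; this text tells all that it offers. Calls block until the motion is done:
- env.goto(position, orientation): joint-space move of the TCP to a pose.
- env.move_straight(position, rotation=None, rate=0.15, force_limit=None): straight line of the TCP; rotation=None keeps the orientation; rate is the mean speed in m/s. With force_limit (N) it stops when the force on the tool has changed by that much, and returns True; else False.
- env.set_joints(angles): joint-space move.
- env.gripper_to(opening, grasp_force=None): opening from 0.0 (shut) to 1.0 (fully open); grasp_force is the grip in N (None keeps the last); returns when the fingers have stopped.
- env.dwell(seconds).
- env.inverse_kinematics(position, orientation): joint angles nearest the present ones, or None.
- env.read_state(): the state.
- env.grab_frame(name): name is "scene" or "top"; returns a dict with "image" (400x640x3 uint8, blue, green, red), "fx", "fy", "cx", "cy" (pixels), "D" ([k1, k2, p1, p2, k3] as OpenCV has them; the pictures are not rectified), "position" and "orientation" of the camera in the world. Camera axes: x right, y up, looking along -z (the intrinsics and any distortion apply to the point x, -y, -z); pixel columns grow to the right and rows downward; lengths in m; the calibration is good to about 2 mm. A picture is of the moment at which its call begins. There is no depth.
A pose or a line that the arm cannot do raises env.Unreachable and nothing moves.
- env.close_job(): hands the job in; it is judged then, once.
Trained networks look in a picture, given as the dict that the camera call returned (one of the last four; its "shot" number tells which), for a name from the list of things; names that differ only in an ending like _2 or _b are one class to them, and where a whole thing is asked for, a point or a joint stands for the part that bears it (a point fixed in the world has none). Each returns a list of dicts, best first, with "score" (0 to 1); they miss things now and then, are a little off and sometimes report something else, mostly with a low value. They report only what shows in the picture. A call takes as long as a camera call. They do not tell look-alikes from the thing itself.
- env.search_frame(picture, thing): "xyz" ([x, y, z] in m, in world coordinates, good to about 4 mm: the middle of the surface that is visible of it).
- env.trace(picture, thing): "mask" (400x640 bool, what is visible of it).
The state is a dict: "clock": time; "joint_positions": joint angles; "qvel": joint speeds; "joint_torque": joint torques, N m; "position": TCP position; "tool_rot": TCP orientation; "force": force on the tool from outside, world axes, zero at the start; "wrist_torque": the same for the moment, N m; "opening": opening from 0.0 (shut) to 1.0 (fully open); "finger_force": force on a finger pad.
Only numpy, scipy, OpenCV 4.12 (cv2) and the standard library are available. Lean on these libraries where they do the work, as an engineer would, in place of code of your own. Each camera call takes 0.05 s, during which the arm holds its last target. There are 200 camera calls.

## Working session

There is one attempt and no reset: what is moved stays moved. The work goes in short steps, each a Python script; the robot and the scene stay as the last script left them, time stands still between calls to the robot, and variables do not carry over. Pictures are saved under pics/ and viewed, at most 10 in all, crops included, and the job is handed in when it is done.

```bash
mkdir -p pics; python3 - <<'E'
from workcell import env
import cv2,numpy as np
for n in ("scene","top"):
    f=env.grab_frame(n); cv2.imwrite(f"pics/{n}0.png",f["image"])
    print(n,{k:np.round(v,4).tolist() for k,v in f.items() if k not in("image",)})
    for t in ("barrel","cradle","jig","back_stop","bushing","spool","spray_can","multimeter","parts_tray","plug","screwdriver","shoe"):
        print(t,[(round(d["score"],2),np.round(d["xyz"],3).tolist()) for d in env.search_frame(f,t)[:4]])
print(env.read_state())
E
```

```text
scene {'fx': 451.6982, 'fy': 451.6982, 'cx': 322.3142, 'cy': 197.0413, 'D': [-0.0959, 0.0, 0.0, 0.0, 0.0], 'position': [1.4073, -0.1023, 0.608], 'orientation': [57.5674, 0.2042, 82.657], 'shot': 1}
barrel [(0.93, [0.367, -0.138, 0.018]), (0.9, [0.391, 0.171, 0.022]), (0.77, [0.572, 0.139, 0.056])]
cradle [(0.72, [0.613, 0.131, 0.006])]
jig [(0.73, [0.659, -0.136, 0.04])]
back_stop [(0.73, [0.652, -0.139, 0.04]), (0.71, [0.66, -0.145, 0.06])]
bushing [(0.72, [0.728, 0.007, 0.03])]
spool [(0.97, [0.778, 0.096, 0.049])]
spray_can [(0.94, [0.721, -0.334, 0.096])]
multimeter [(0.58, [0.534, 0.365, 0.035])]
parts_tray [(0.69, [0.707, 0.332, 0.017])]
plug [(0.7, [0.472, 0.016, 0.016])]
screwdriver [(0.77, [0.772, -0.1, 0.021])]
shoe [(0.61, [0.638, -0.14, 0.108]), (0.57, [0.777, 0.097, 0.045])]
top {'fx': 425.5765, 'fy': 425.5765, 'cx': 320.946, 'cy': 203.2116, 'D': [-0.0057, 0.0, 0.0, 0.0, 0.0], 'position': [0.4897, 0.0316, 1.1149], 'orientation': [3.5118, -1.1809, -91.4511], 'shot': 2}
barrel [(0.97, [0.559, 0.134, 0.051]), (0.85, [0.369, -0.13, 0.021]), (0.77, [0.387, 0.178, 0.021])]
cra
[... 530 characters left out ...]
shoe []
{'clock': 1.3, 'joint_positions': array([-5.69176322e+01,  2.20401428e+01,  4.51973057e-01,  3.39989245e-04,
       -6.84111406e+01, -1.48163131e+01]), 'qvel': array([-0.08036797, -0.06549306,  0.06627074,  0.06418552,  0.03261819,
       -0.11389272]), 'joint_torque': array([ 6.28912380e-05, -3.90472662e+01,  1.87622684e+01,  4.22430396e+00,
        1.53826573e-02, -2.34201224e-05]), 'position': array([ 0.19590221, -0.59347629,  0.22256269]), 'tool_rot': array([-1.79999252e+02, -1.29276651e-04, -1.61733820e+02]), 'force': array([ 0.04797759, -1.24618903, -0.80824576]), 'wrist_torque': array([-0.01231259,  0.01204543, -0.02349144]), 'finger_force': 0.0, 'opening': 0.9973609248867911}
```

View pics/top0.png

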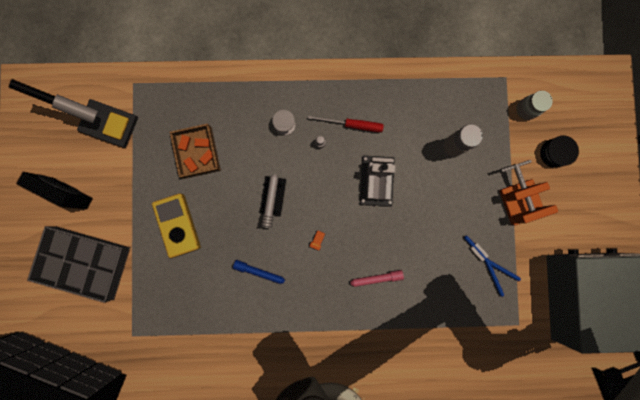

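View pics/scene0.png

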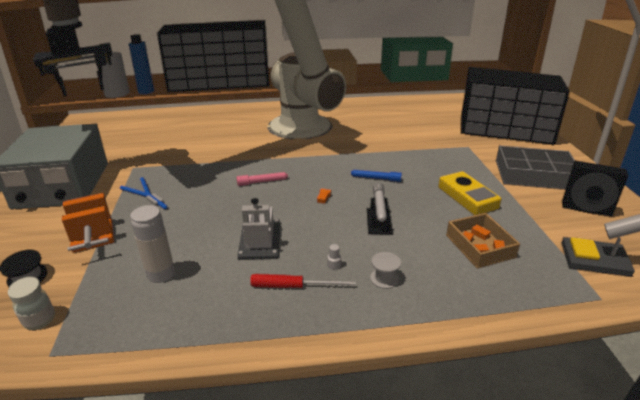

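The top view shows the barrel at about (270,202), with its collar end near (266,222), and the jig at about (378,181). The blue and pink decoys are at (258,272) and (377,278). In the scene view the jig is near (258,228) and the barrel near (379,205). I'll zoom in on both.

```bash
python3 - <<'E'
import cv2,numpy as np
t=cv2.imread("pics/top0.png"); s=cv2.imread("pics/scene0.png")
R=lambda im,x,y,w,h:cv2.resize(im[y:y+h,x:x+w],(400,300),interpolation=cv2.INTER_CUBIC)
cv2.imwrite("pics/crops.png",np.vstack([np.hstack([R(t,342,148,80,60),R(t,230,170,80,60)]),np.hstack([R(s,220,192,80,60),R(s,340,177,80,60)])]))
E
```

```text
(no output)
```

View pics/crops.png

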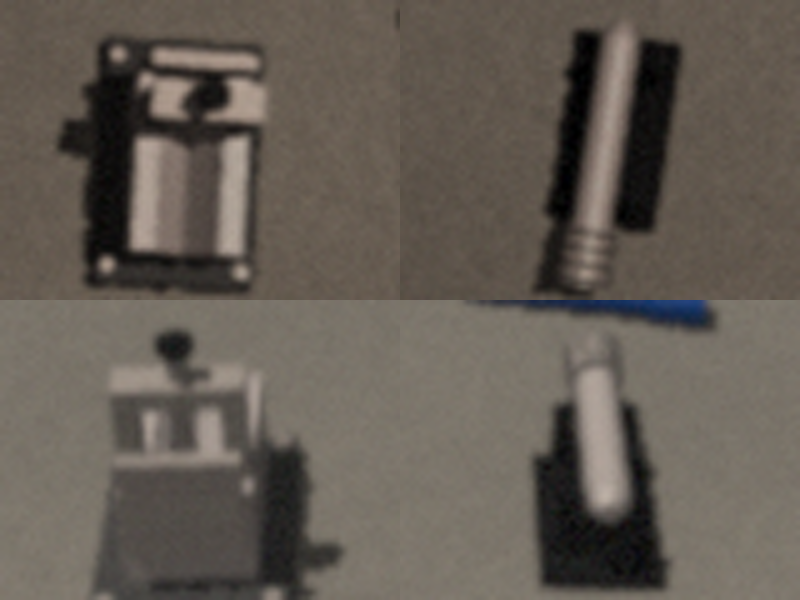

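The jig's open front faces the robot (image bottom) and the stop is on the far side. The barrel's collar end also points towards the robot. Next I'll fit both poses.

```bash
cat > h.py <<'E'
import cv2,numpy as np
from scipy.spatial.transform import Rotation as Ro
from scipy.optimize import least_squares
def cam(f):
    R=Ro.from_euler('xyz',f["orientation"],degrees=True).as_matrix()@np.diag([1,-1,-1.])
    K=np.array([[f["fx"],0,f["cx"]],[0,f["fy"],f["cy"]],[0,0,1]]);return R,np.array(f["position"]),K,np.array(f["D"])
def proj(f,P):
    R,p,K,D=cam(f);P=np.asarray(P,float);return cv2.projectPoints(P,cv2.Rodrigues(R.T)[0],-R.T@p,K,D)[0][:,0]
def onplane(f,uv,z):
    R,p,K,D=cam(f);n=cv2.undistortPoints(np.asarray(uv,float).reshape(-1,1,2),K,D)[:,0]
    d=np.c_[n,np.ones(len(n))]@R.T;return p+d*((z-p[2])/d[:,2])[:,None]
def barrel_axis(f,m,z):
    v,u=np.nonzero(m);P=onplane(f,np.c_[u,v],z)[:,:2];c=P.mean(0);w,V=np.linalg.eigh(np.cov((P-c).T));a=V[:,1]*np.sign(V[0,1])
    s=(P-c)@a;t=(P-c)@[-a[1],a[0]];return c,a,s.min(),s.max(),np.ptp(t)
def jigworld(q,P):
    c,s=np.cos(q[2]),np.sin(q[2]);P=np.asarray(P,float);return np.c_[q[0]+c*P[:,0]-s*P[:,1],q[1]+s*P[:,0]+c*P[:,1],P[:,2]]
E
python3 - <<'E'
from workcell import env
from h import *
f=env.grab_frame("top"); 
for d in env.trace(f,"barrel"):
    c,a,lo,hi,w=barrel_axis(f,d["mask"],.045)
    print(round(d["score"],2),c.round(4),"yaw",np.degrees(np.arctan2(a[1],a[0])).round(2),"tail",(c+lo*a).round(4),"nose",(c+hi*a).round(4),"len",hi-lo,"w",w)
g=env.grab_frame("scene")
for d in env.trace(g,"barrel"):
    v,u=np.nonzero(d["mask"]); print(d["score"],u.mean(),v.mean())
T=[((130,248),(-45,28,56)),((248,254),(-45,-28,56)),((185,250),(-45,0,41)),((100,40),(70,42,12)),((265,45),(70,-42,12)),((250,290),(-60,-42,12)),
((150,48),(53,25,78)),((150,68),(45,25,78)),((260,72),(45,-25,78)),((260,52),(53,-25,78))]
S=[((112,160),(53,-25,78)),((240,157),(53,25,78))]
ut=np.array([(342+u/5-.4,148+v/5-.4) for (u,v),_ in T]);us=np.array([(220+u/5-.4,192+v/5-.4) for (u,v),_ in S])
PT=np.array([p for _,p in T])/1000;PS=np.array([p for _,p in S])/1000
rt=lambda q:proj(f,jigworld(q,PT))-ut
rs=lambda q:proj(g,jigworld(q,PS))-us
r=least_squares(lambda q:rt(q).ravel(),[.64,-.135,0],loss="soft_l1",f_scale=.5)
print("jig",r.x[:2].round(4),np.degrees(r.x[2]));print(rt(r.x).round(2).tolist());print("scene res",rs(r.x).round(2).tolist())
E
```

```text
0.92 [ 0.3626 -0.1305] yaw -82.29 tail [ 0.3533 -0.0616] nose [ 0.3709 -0.1916] len 0.13115672753447283 w 0.026508814262146012
0.81 [0.5606 0.1368] yaw -9.3 tail [0.4963 0.1474] nose [0.6316 0.1252] len 0.13707274753902426 w 0.02658088719126618
0.81 [0.3867 0.1712] yaw 69.61 tail [0.3633 0.1081] nose [0.4083 0.229 ] len 0.12905025675410764 w 0.02255032275053752
0.69 [0.5763 0.1284] yaw -7.4 tail [0.5273 0.1348] nose [0.6244 0.1222] len 0.09794351536166376 w 0.05793259511965066
0.9 377.69473684210527 175.3421052631579
0.65 261.9443099273608 178.02179176755448
jig [ 0.6084 -0.1414] -4.131677237535986
[[0.54, 0.3], [-0.77, 0.18], [-0.24, 0.87], [0.76, -0.81], [-0.34, -0.21], [0.87, 0.19], [0.51, 0.08], [0.38, -0.71], [-1.41, -0.49], [-1.29, 0.29]]
scene res [[0.07, 0.69], [-0.6, 0.44]]
```

```bash
python3 - <<'E'
from workcell import env
from h import *
yaw=-9.3; o=[180,0,yaw]; p=np.array([.5121,.1448])
for y in (yaw,yaw+180): print(env.inverse_kinematics([*p,.026],[180,0,y]))
env.goto([*p,.13],o); env.gripper_to(.6)
print(env.move_straight([*p,.026],rate=.12,force_limit=8))
env.gripper_to(0,grasp_force=45)
s=env.read_state(); print(s["opening"]*87,s["finger_force"],s["force"],s["position"])
print(env.move_straight([*p,.076],rate=.08))
env.move_straight([*p,.141],rate=.15)
s=env.read_state(); print(s["clock"],s["opening"]*87,s["finger_force"],s["force"],s["position"],s["tool_rot"])
f=env.grab_frame("top"); 
for d in env.trace(f,"barrel")[:3]:
    c,a,lo,hi,w=barrel_axis(f,d["mask"],.16); print(round(d["score"],2),np.degrees(np.arctan2(a[1],a[0])).round(2),(c+lo*a).round(4),(c+hi*a).round(4),hi-lo)
g=env.grab_frame("scene")
cv2.imwrite("pics/lift.png",np.hstack([cv2.resize(f["image"][130:280,200:350],(400,400)),cv2.resize(g["image"][80:230,310:460],(400,400))]))
E
```

```text
[ 3.32627848e+01  2.63314877e+01 -2.61214821e+01  2.54444375e-14
 -3.75470301e+01  4.74372152e+01]
[ 3.32627848e+01  2.63314877e+01 -2.61214821e+01 -2.54444375e-14
 -3.75470301e+01 -1.32562785e+02]
False
24.96825657141121 44.97877065092325 [-0.55748461  1.7137219   1.26142   ] [0.51239439 0.14513107 0.02621951]
False
8.1917 24.9969734328665 44.963446855545044 [-0.23644773 -0.08501203 -1.17564469] [0.51125083 0.14449131 0.13997534] [ 1.79957967e+02  1.07558615e-01 -9.33271960e+00]
0.91 69.24 [0.3751 0.0975] [0.4169 0.2079] 0.11801026341858228
0.86 -82.57 [ 0.3678 -0.0516] [ 0.3825 -0.1647] 0.11406755598797899
0.82 -6.58 [0.5494 0.1355] [0.6304 0.1261] 0.08153509717861135
```

View pics/lift.png

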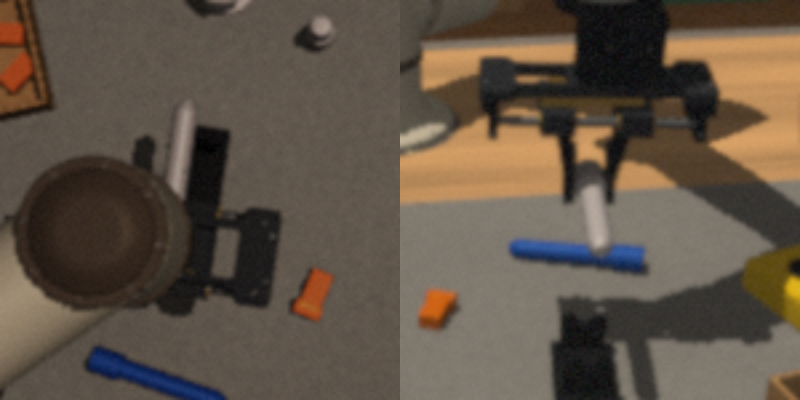

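The barrel is held at the collar, and the nose shows at about top (270,167) and scene (385,174). Now I'll refine the jig fit on image edges and check the barrel's pitch in the grip.

```bash
python3 - <<'E'
from workcell import env
from h import *
f=env.grab_frame("top");g=env.grab_frame("scene")
# nose triangulation
s=env.read_state();P=s["position"]
x0=np.r_[P[0]+.1185,P[1]-.0195,.159]
uv=[(270.1,169),(385,172.5)]
print("nose proj expected",proj(f,[x0]),proj(g,[x0]))
for n,fr in(("barrel top",f),("barrel scene",g)):
    for d in env.trace(fr,"barrel"):
        v,u=np.nonzero(d["mask"]);print(n,round(d["score"],2),u.min(),u.max(),v.min(),v.max())
# edges
I={n:cv2.GaussianBlur(cv2.cvtColor(cv2.imread(f"pics/{n}0.png"),cv2.COLOR_BGR2GRAY).astype(np.float32),(0,0),.8) for n in("top","scene")}
E={n:(cv2.Sobel(i,5,1,0),cv2.Sobel(i,5,0,1)) for n,i in I.items()}
fr={"top":f,"scene":g}
L={"top":[((-45,28,56),(10,28,56)),((-45,-28,56),(10,-28,56)),((-45,15.6,56),(10,15.6,56)),((-45,-15.6,56),(10,-15.6,56)),((-45,0,41),(10,0,41)),((-45,16,56),(-45,28,56)),((-45,-16,56),(-45,-28,56)),
((-60,-42,12),(70,-42,12)),((70,-42,12),(70,42,12)),((-60,-42,12),(-60,10,12)),((53,-25,78),(53,25,78)),((45,-25,78),(45,25,78)),((45,-25,78),(53,-25,78)),((45,25,78),(53,25,78)),((16,-25,101),(16,25,101)),((34,-25,101),(34,25,101))],
"scene":[((53,-25,78),(53,25,78)),((45,-25,78),(45,25,78)),((53,-25,78),(53,-25,30)),((16,-25,101),(16,25,101)),((34,-25,101),(34,25,101)),((70,-42,12),(70,42,12))]}
def score(q,cams):
    tot=0
    for n in cams:
        for a,b in L[n]:
            p=proj(fr[n],jigworld(q,np.linspace(a,b,25)/1000)).astype(np.float32);t=p[-1]-p[0];nn=np.array([-t[1],t[0]])/np.linalg.norm(t)
            gx,gy=[cv2.remap(e,p[:,0].copy(),p[:,1].copy(),1).ravel() for e in E[n]]
            tot+=abs((gx*nn[0]+gy*nn[1]).mean())
    return tot
from scipy.optimize import differential_evolution as DE
for cams in (["top"],["scene"],["top","scene"]):
    r=DE(lambda q:-score(q,cams),[(.600,.617),(-.150,-.132),(-.14,0)],seed=1,tol=1e-6);print(cams,r.x[:2].round(4),np.degrees(r.x[2]).round(2),r.fun)
E
```

```text
nose proj expected [[269.31429538 168.08373228]] [[385.12801335 172.20854962]]
barrel top 0.97 232 284 260 284
barrel top 0.82 351 402 270 285
barrel top 0.71 261 273 168 204
barrel top 0.69 271 285 178 204
barrel scene 0.84 351 401 170 181
barrel scene 0.61 235 288 172 186
barrel scene 0.59 376 390 140 176
['top'] [ 0.6084 -0.1408] -4.78 -2641.7421875
['scene'] [ 0.6105 -0.145 ] -4.51 -435.3851318359375
['top', 'scene'] [ 0.6088 -0.1408] -4.79 -3014.509765625
```

```bash
cat >> h.py <<'E'
J=np.array([.6086,-.1408]);YAW=-4.75
A=np.array([np.cos(np.radians(YAW)),np.sin(np.radians(YAW))]);N=np.array([-A[1],A[0]])
def tcp(x,y,z): # barrel origin in jig frame (axis height z) -> TCP
    return [*(J+x*A+y*N),z-.019]
def jf(s): 
    f=s["force"];return np.round([f[:2]@A,f[:2]@N,f[2]],2)
def jp(s):
    p=s["position"];d=p[:2]-J;return np.round([d@A*1e3,d@N*1e3,(p[2]+.019)*1e3],2)
E
python3 - <<'E'
from workcell import env
from h import *
env.goto(tcp(-.120,0,.17),[180,0,YAW])
env.move_straight(tcp(-.120,0,.080),rate=.12)
env.dwell(.3);s=env.read_state();print(s["clock"],jf(s),jp(s),s["tool_rot"])
f=env.grab_frame("top");g=env.grab_frame("scene")
print("nose exp top",proj(f,jigworld([*J,np.radians(YAW)],[(0,0,.08)])))
cv2.imwrite("pics/hover.png",np.hstack([cv2.resize(f["image"][140:215,340:415],(400,400),interpolation=2),cv2.resize(g["image"][180:255,220:295],(400,400),interpolation=2)]))
E
```

```text
10.8167 [ 0.8  -0.22 -2.15] [-119.71    0.     80.55] [-1.79991689e+02 -6.82498096e-02 -4.75342453e+00]
nose exp top [[381.2898468  178.97598203]]
```

View pics/hover.png

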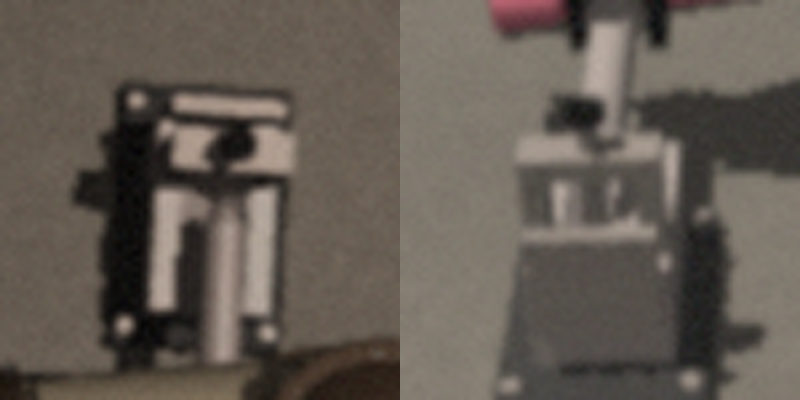

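The view shows the barrel over the groove, nose near crop (222,195), roughly centred and clear of the bridge. I'll lower it by feel.

```bash
python3 - <<'E'
from workcell import env
from h import *
env.move_straight(tcp(-.120,0,.062),rate=.06); env.dwell(.2)
b=env.read_state();print(jf(b),jp(b),b["wrist_torque"].round(3))
h=env.move_straight(tcp(-.120,0,.052),rate=.01,force_limit=4)
s=env.read_state();print(h,jf(s)-jf(b),jp(s),s["wrist_torque"].round(3))
env.dwell(.3);s=env.read_state();print(s["clock"],jf(s)-jf(b),jp(s),s["wrist_torque"].round(3))
E
```

```text
[-0.21  0.09 -2.6 ] [-1.1975e+02  1.0000e-02  6.2200e+01] [-0.076  0.184 -0.037]
True [-0.46  1.68  4.04] [-119.77    0.34   52.34] [ 0.175 -0.132  0.102]
12.7917 [1.75 0.51 4.22] [-119.82    0.37   52.15] [ 0.119 -0.455  0.093]
```

```bash
python3 - <<'E'
from workcell import env
from h import *
def avg(n=6):
    F=[];T=[]
    for _ in range(n): env.dwell(.05);s=env.read_state();F.append(jf(s));T.append(s["wrist_torque"])
    return np.mean(F,0).round(2),jp(s),np.mean(T,0).round(3)
for z in (.0525,.0535,.0545,.0555,.057,.060,.057,.0555,.0545,.0535):
    env.move_straight(tcp(-.120,0,z),rate=.02);print(z,*avg())
print(env.read_state()["clock"])
E
```

```text
0.0525 [0.85 1.94 1.68] [-1.1983e+02  1.0000e-01  5.2520e+01] [ 0.573 -0.358  0.2  ]
0.0535 [1.13 2.74 0.93] [-1.1989e+02  4.0000e-02  5.3490e+01] [ 0.649 -0.521  0.26 ]
0.0545 [ 0.5   2.38 -0.13] [-1.2047e+02 -9.0000e-02  5.4340e+01] [ 0.526 -0.193  0.2  ]
0.0555 [-0.13  1.65 -0.64] [-1.2048e+02 -8.0000e-02  5.5340e+01] [0.402 0.128 0.116]
0.057 [-0.21  0.03 -1.42] [-1.201e+02 -6.000e-02  5.693e+01] [-0.082  0.214  0.011]
0.06 [-0.02  0.31 -1.44] [-120.05    0.     59.96] [-0.072  0.197  0.022]
0.057 [-0.01  0.17 -1.88] [-1.1998e+02  1.0000e-02  5.7030e+01] [-0.083  0.221  0.018]
0.0555 [ 0.43  0.35 -1.08] [-1.1979e+02  5.0000e-02  5.5610e+01] [0.052 0.043 0.029]
0.0545 [-0.1   0.74 -0.1 ] [-1.1983e+02  4.0000e-02  5.4590e+01] [0.149 0.006 0.065]
0.0535 [-0.23  1.22  1.25] [-1.1989e+02  2.0000e-02  5.3570e+01] [0.272 0.026 0.103]
18.3917
```

```bash
cat >> h.py <<'E'
def avg(env,n=8):
    F=[];T=[]
    for _ in range(n): env.dwell(.03);s=env.read_state();F.append(jf(s));T.append(s["wrist_torque"])
    return np.mean(F,0).round(2),jp(s),np.mean(T,0).round(3)
E
python3 - <<'E'
from workcell import env
from h import *
env.move_straight(tcp(-.120,.0005,.058),rate=.04);print(*avg(env))
for y in (.0005,.001,.0016,.0022,.0028):
    env.move_straight(tcp(-.120,y,.0545),rate=.02);print(y,*avg(env))
print(env.read_state()["clock"])
E
```

```text
[-0.22 -0.12 -1.91] [-120.32    0.39   57.76] [-0.057  0.217  0.003]
0.0005 [ 0.13  0.77 -0.66] [-119.75    0.55   54.64] [0.078 0.039 0.039]
0.001 [ 0.84 -0.95 -0.79] [-119.81    0.93   54.58] [-0.344 -0.084 -0.077]
0.0016 [ 0.98 -2.58 -0.29] [-120.01    1.49   54.52] [-0.874 -0.097 -0.21 ]
0.0022 [ 0.06 -3.97  0.03] [-120.18    2.09   54.49] [-1.264  0.039 -0.32 ]
0.0028 [ 0.07 -4.92  0.53] [-120.23    2.64   54.48] [-1.564  0.161 -0.405]
21.5833
```

```bash
python3 - <<'E'
from workcell import env
from h import *
env.move_straight(tcp(-.120,.0007,.0548),rate=.02);print(*avg(env,4))
y=.0007
for x in (-.112,-.105,-.100,-.096,-.092,-.088,-.085):
    h=env.move_straight(tcp(x,y,.0548),rate=.02,force_limit=14)
    F,p,T=avg(env,4);print(x,h,F,p,T,round(y,4),env.read_state()["opening"]*87)
    if h: break
    y+=float(np.clip(F[1]/3.*.0005,-.0004,.0004))   # relieve side load
print(env.read_state()["clock"])
E
```

```text
[-0.05 -1.34  0.06] [-120.09    0.96   54.66] [-0.43  0.15 -0.12]
-0.112 False [ 0.8  -0.14 -0.91] [-111.5     0.79   54.92] [-0.115 -0.056  0.006] 0.0007 25.028246572764463
-0.105 False [ 0.29  0.2  -0.55] [-104.54    0.7    54.93] [-0.055  0.017  0.039] 0.0007 24.538417205905763
-0.1 False [-0.08 -0.17 -0.05] [-99.67   0.73  54.87] [-0.022  0.162  0.01 ] 0.0007 24.270267055650507
-0.096 False [-0.44  0.08  0.05] [-95.68   0.69  54.86] [0.05  0.173 0.012] 0.0007 24.827272465943928
-0.092 False [-5.33  1.65  3.56] [-94.43   0.63  54.44] [0.552 1.536 0.074] 0.0007 25.107114407241305
-0.088 False [-9.04  1.84  6.22] [-92.52   0.67  54.18] [0.667 2.49  0.081] 0.001 24.378752446886246
-0.085 False [-11.91   1.38   8.12] [-91.37   0.71  53.93] [0.686 3.209 0.087] 0.0013 25.05447350152718
25.7083
```

The collar is being pushed down as the arm yields, which pitches the nose up against the plunger. I'll back off, then advance while servoing height and sideways load.

```bash
cat >> h.py <<'E'
def advance(env,x,y,z,xend,step=.0015,fmax=13):
    k=0
    while x<xend-1e-6:
        x=min(x+step,xend);h=env.move_straight(tcp(x,y,z),rate=.02,force_limit=12)
        F,p,T=avg(env,3);k+=1
        print(round(x*1e3,2),round(y*1e3,2),round(z*1e3,2),F,p,T)
        if h or F[0]<-fmax: print("stop");break
        y+=float(np.clip(F[1]*.15e-3,-.3e-3,.3e-3)); z+=float(np.clip((F[2]+1.)*.15e-3,-.5e-3,.5e-3))
        z=min(z,.0575)
    print("clock",env.read_state()["clock"]);return x,y,z
E
python3 - <<'E'
from workcell import env
from h import *
env.move_straight(tcp(-.098,.0007,.0552),rate=.03);print(*avg(env,5))
advance(env,-.098,.0007,.0552,-.088)
E
```

```text
[-1.22  0.51 -0.02] [-98.2    0.74  55.02] [0.133 0.386 0.029]
-96.5 0.7 55.2 [-0.52  0.07 -0.71] [-96.15   0.7   55.2 ] [0.028 0.194 0.005]
-95.0 0.71 55.24 [ 0.16  0.3  -0.49] [-94.76   0.73  55.28] [0.086 0.225 0.023]
-93.5 0.76 55.32 [-2.43  0.93  0.3 ] [-94.18   0.71  55.2 ] [0.214 0.864 0.023]
-92.0 0.9 55.52 [-4.71  0.31  0.37] [-93.09   0.72  55.19] [0.208 1.557 0.04 ]
-90.5 0.94 55.72 [-5.54 -0.17  1.15] [-91.86   0.75  55.29] [ 0.149  1.656 -0.041]
-89.0 0.92 56.04 [-5.18  0.82  0.61] [-90.69   0.79  55.44] [ 0.269  1.72  -0.05 ]
-88.0 1.04 56.28 [-5.37  0.39  0.2 ] [-89.97   0.82  55.51] [ 0.188  1.746 -0.053]
clock 28.9083
```

```bash
python3 - <<'E'
from workcell import env
from h import *
advance(env,-.088,.00105,.0564,-.0755,step=.0013,fmax=9)
E
```

```text
-86.7 1.05 56.4 [-4.82 -0.74 -1.58] [-87.78   0.84  55.81] [-0.083  1.567 -0.036]
-85.4 0.94 56.31 [-3.57 -0.47 -2.2 ] [-85.32   0.85  56.23] [-0.204  1.315 -0.072]
-84.1 0.87 56.13 [-3.53 -0.94 -1.95] [-83.78   0.86  56.22] [-0.249  1.207 -0.07 ]
-82.8 0.73 55.99 [-3.86 -0.33 -2.31] [-82.53   0.77  56.08] [-0.161  1.229 -0.045]
-81.5 0.68 55.79 [-3.64  0.2  -1.63] [-81.38   0.73  55.81] [-0.031  1.29   0.017]
-80.2 0.71 55.7 [-4.24 -0.   -1.6 ] [-80.16   0.74  55.7 ] [ 0.089  1.368 -0.008]
-78.9 0.71 55.61 [-4.42  0.71 -0.43] [-78.92   0.74  55.63] [ 0.191  1.447 -0.024]
-77.6 0.81 55.7 [-4.33  0.08 -1.2 ] [-77.48   0.77  55.66] [ 0.046  1.355 -0.039]
-76.3 0.83 55.67 [-3.85 -0.14 -1.35] [-76.2    0.78  55.68] [-0.012  1.401 -0.069]
-75.5 0.81 55.61 [-5.56  0.09 -0.1 ] [-76.07   0.79  55.61] [ 0.177  1.703 -0.055]
clock 32.4083
```

```bash
python3 - <<'E'
from workcell import env
from h import *
advance(env,-.0755,.0008,.0557,-.0695,step=.0006,fmax=12)
E
```

```text
-74.9 0.8 55.7 [-6.41  0.59  0.16] [-76.12   0.81  55.58] [ 0.296  1.991 -0.022]
-74.3 0.89 55.87 [-7.04  1.01  0.83] [-76.13   0.82  55.56] [ 0.291  2.202 -0.02 ]
-73.7 1.04 56.15 [-8.18  0.02  0.14] [-76.12   0.81  55.58] [0.194 2.387 0.024]
-73.1 1.04 56.32 [-9.06  0.59  0.47] [-76.14   0.82  55.58] [ 0.303  2.595 -0.013]
-72.5 1.13 56.54 [-9.7   0.38  0.24] [-76.15   0.83  55.6 ] [ 0.254  2.753 -0.015]
-71.9 1.19 56.73 [-10.3    0.37   0.33] [-76.16   0.84  55.58] [0.269 2.955 0.013]
-71.3 1.24 56.93 [-11.34   0.56   0.35] [-76.19   0.82  55.58] [0.281 3.21  0.007]
-70.7 1.33 57.13 [-11.43   0.08   0.3 ] [-76.17   0.86  55.57] [0.275 3.396 0.043]
-70.1 1.34 57.32 [-12.39   0.09   0.87] [-76.2    0.83  55.59] [ 0.354  3.627 -0.013]
stop
clock 35.5583
```

```bash
python3 - <<'E'
from workcell import env
from h import *
for x,z in ((-.0695,.0574),(-.0690,.0575)):
    env.move_straight(tcp(x,.0013,z),rate=.01,force_limit=6);F,p,T=avg(env,4);print(F,p)
    if F[0]<-13.6: break
for _ in range(3): print(*avg(env,8)[:2])
for x,z in ((-.0720,.0566),(-.0745,.0558),(-.0758,.0555)):
    env.move_straight(tcp(x,.0009,z),rate=.02);print(*avg(env,4)[:2])
f=env.grab_frame("top");g=env.grab_frame("scene")
cv2.imwrite("pics/home.png",np.hstack([cv2.resize(f["image"][140:215,340:415],(400,400),interpolation=2),cv2.resize(g["image"][180:255,220:295],(400,400),interpolation=2)]))
print(env.read_state()["clock"])
E
```

```text
[-13.94   0.82   0.87] [-76.18   0.83  55.57]
[-13.03   0.59   0.98] [-76.2    0.82  55.59]
[-13.15   0.72   1.28] [-76.21   0.82  55.55]
[-13.74   0.61   1.14] [-76.2    0.84  55.57]
[-10.38   1.74   1.11] [-76.14   0.79  55.56]
[-6.91  0.41 -0.03] [-76.1    0.81  55.53]
[-5.52 -0.15 -0.14] [-76.04   0.86  55.56]
38.0583
```

View pics/home.png

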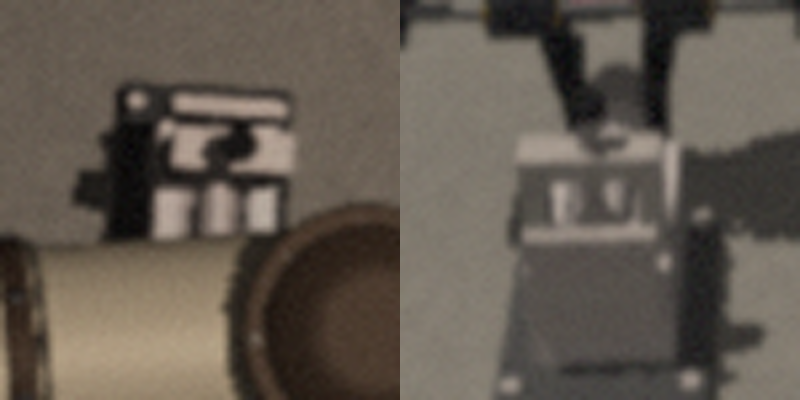

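The barrel lies under the bridge. The stop held a steady ~13.4 N in total, about 9.5 N net of drag. Now I'll release and retreat upwards.

```bash
python3 - <<'E'
from workcell import env
from h import *
env.gripper_to(.3);env.gripper_to(.55);print(*avg(env,4)[:2])
print(env.move_straight(tcp(-.0758,.0009,.13),rate=.06,force_limit=6))
env.goto(tcp(-.16,.0,.26),[180,0,YAW])
env.set_joints([-56.9,22,.45,0,-68.4,-14.8])
f=env.grab_frame("top");g=env.grab_frame("scene")
for d in env.trace(f,"barrel"):
    c,a,lo,hi,w=barrel_axis(f,d["mask"],.055);dd=c+lo*a-J;print(round(d["score"],2),np.degrees(np.arctan2(a[1],a[0])).round(2),"tail jig",(dd@A).round(4),(dd@N).round(4),"len",hi-lo)
print("tail exp",proj(f,jigworld([*J,np.radians(YAW)],[(-.09,0,.055),(-.06,0,.068)])))
cv2.imwrite("pics/done.png",np.hstack([cv2.resize(f["image"][150:225,340:415],(400,400),interpolation=2),cv2.resize(g["image"][170:245,220:295],(400,400),interpolation=2)]))
print(env.read_state()["clock"])
E
```

```text
[ 0.2  -0.19  0.12] [-75.8    0.89  55.47]
False
0.73 -81.85 tail jig -0.2603 0.0607 len 0.13157540399290063
0.68 -4.8 tail jig -0.0905 0.0012 len 0.1062008009019461
tail exp [[377.91483432 215.92484648]
 [379.32264087 203.64543877]]
43.25
```

View pics/done.png

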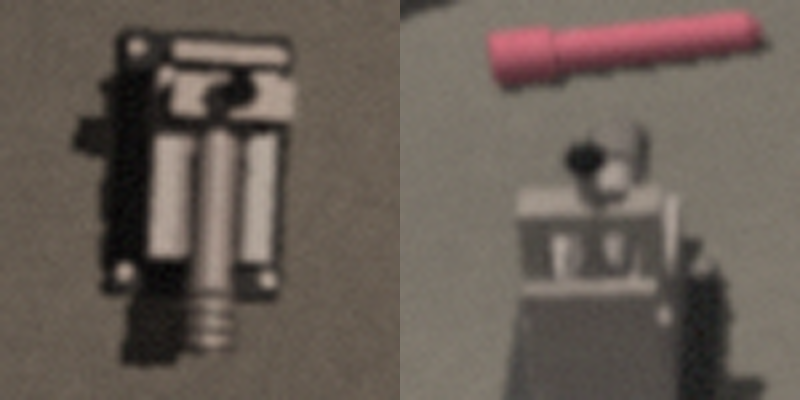

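The barrel lies in the groove, aligned with it (-4.8°). The tail measures -90.5 mm in the jig frame against a nominal -90. In the crop the tail is at (212,345) and the far end is under the bridge at about (218,130).

```bash
python3 -c "
from workcell import env
print(env.close_job())"
```

```text
the job is handed in; nothing more can be done
None
```

The barrel is seated in the V-groove and home against the back stop, pushed there with a steady net force of about 9.5 N, then released; the job was handed in at about 43 s, and no verdict came back.

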